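Hang the cap bin back on the louvred rack under the reagent shelf

TASK

The blue bin of white screw caps is standing on the bench. Bring it in under the reagent shelf of the pale rack and hook its rear lip over the top louvre, in the empty place between the two bins that already hang there, so that it hangs fully home and level; then let go. Keep it upright so that no caps would spill, and leave the two hanging bins and the bottles on the shelf where they are.

Things in the scene. Friction and masses are not known exactly. Their poses are not given: they have to be found in the camera images.
- bin: Blue parts bin, loose, 0.10 to 0.21 kg; its white caps are fixed in it. Origin: centre of the underside; x to its rear, y to its left, z up. Box 56 mm wide (y), 96 deep (x -48 to +48), 62 high; sides slope down from x = -22 to 36 mm high at the front. A foot rib stands 2 mm out of the rear wall's lower 24 mm. Its rear points away from the robot, turned right by 0.1 to 0.6 rad.
- bin_grip (a point): Good grip point between the bin's flat outer sides (56 mm apart across y), a little ahead of its centre of mass, at (-12, 0, 42) mm in the bin's frame.
- bin_lip (a point): Middle of the lower edge of the bin's rear hanging lip, at (61, 0, 50) mm in the bin's frame. The lip: a flange, underside 62 and top 65 mm up, reaches back from the rear wall (x = 48) to x = 62.5 and ends in an edge 3 mm thick and 54 mm wide, turned down to z = 50. The slot between this edge and the rear wall is 11.5 mm.
- rack: Pale steel bench rack, fixed, 424 mm wide (y), front towards the robot (its own -x). Origin on the bench below the front edge of the top louvre, mid-width; x to its rear, z up. Back panel face at x = 18 mm. Louvre edges at x = 0, heights 150 (top row), 95 and 40 mm. A bin hung home has its origin at about (-50, any y, 88) mm in this frame, level to 2 degrees, and also leans on the louvre below.
- louvre_top (a point): Middle of the top louvre's upper edge, at (0, 0, 150) mm in the rack's frame, same axes. Louvres are 2 mm sheet tongues along y to +-185 mm, in three lengths. They lean out from the panel, so the pocket behind is 15 mm wide at its mouth and narrows to nothing 30 mm below: the bin's lip edge drops into it.
- shelf_edge (a point): Middle of the lower front edge of the rack's shelf, at (-52, 0, 228) mm in the rack's frame. The shelf roofs the louvres from here back to the panel: underside 228, top 240 mm, thin guard rail up to 263 mm at x = -44. A hung bin stands out 45 mm in front of this edge, so a gripper on its sides must lean back towards the robot (25 to 45 degrees) to pass the shelf.
- bin_left: Yellow-ochre bin with red caps, same shape, axes and origin as bin, hanging loose on the top louvre left of the empty place (rack +y).
- bin_right: Grey bin with blue caps, same shape, axes and origin as bin, hanging loose on the top louvre right of the empty place (rack -y). The clear width between the two hanging bins is 140 to 194 mm.
- reagent_1: Small brown dropper bottle with red cap, 33 mm across, 76 mm high, standing loose on the rack's shelf; origin at the centre of its underside, z up.
- reagent_2: Small brown dropper bottle with blue cap, 33 x 76 mm, standing loose on the shelf; origin at the centre of its underside.
- reagent_3: Small dropper bottle with orange cap, 33 x 76 mm, standing loose on the shelf; origin at the centre of its underside.
There are look-alikes about, which are no part of the job. Of the things shaped like the bin_left, the yellow one is meant. What is shaped like the bin_right but pink is not meant.

How it is judged:
At the end, for the whole second after the job is handed in: The blue bin hangs at rest from the top louvre between the other two: lip edge behind the louvre, 7 to 17 mm below its upper edge; level within 0.12 rad, square to the rack within 0.15 rad; the hanging bins and the bottles within 20 mm of where they were (x of bin_lip in the frame of louvre_top between 0.004 and 0.018 m and z of bin_lip in the frame of louvre_top between -0.017 and -0.007 m and y of bin_lip in the frame of bin_left below -0.056 m and y of bin_lip in the frame of bin_right above 0.056 m and angle between bin's own z axis and vertical below 0.12 rad and angle between the x axis of bin and the x axis of rack, either way round below 0.15 rad and linear speed of bin below 0.02 m/s and distance of each of bin_left, bin_right, reagent_1, reagent_2, reagent_3 from where it was at the start of the episode below 0.02 m); the robot touches nothing.
It fails at once if the blue bin is tipped more than 0.6 rad, so that caps would spill (angle between bin's own z axis and vertical above 0.6 rad).
It fails at once if a hanging bin is knocked off or pushed along by more than 40 mm (distance of any of bin_left, bin_right from where it was at the start of the episode above 0.04 m).
It fails at once if a bottle on the shelf is tipped over (angle between any of reagent_1, reagent_2, reagent_3's own z axis and vertical above 0.6 rad).
It also fails if it takes over 46 s, if anything falls off the work surface, if the arm or the gripper's body presses on something with over 40 N, if the wrist force passes 120 N, or if a joint passes its speed limit or range.

ROBOT

A 6-joint arm with a two-finger parallel gripper is mounted at the origin on a cart in front of the work surface, level with it; the furniture and walls round the work are solid. World frame = base frame: x ahead of the robot, y to its left, z up, the work surface at z = 0. Lengths are in m, angles in rad, forces in N, time in s.
With the tool pointing down it reaches from about 0.25 to 0.775 m from the base axis. Payload 4 kg.
Tool frame: the origin (TCP) lies between the finger pads; the fingertips stand 14 mm ahead of it and the grasp point (between the pads) lies 5 mm behind it (nose_length is the distance from the TCP to the fingertips, in m); z points along the fingers, y is the line along which they close (so a half turn about z gives the same grasp; the last joint's range is limited). The gripper opens to 94 mm and grips with 3 to 60 N. Pads are 16 mm wide; open, the fingers measure 119 mm over their backs; the gripper's body (75 mm by 177 mm) begins 78 mm behind the grasp point.
Start: joints at [1.047, 0.087, 1.371, -0, 1.684, -0.103], TCP at [0.225, 0.502, 0.22] pointing down, gripper open.
Joint ranges: [-3.1, 3.1], [-0.76, 2.03], [0.27, 2.55], [-1.08, 4.22], [0.17, 2.65], [-2.57, 2.57]. Speed limits (rad/s): [2.79, 2.79, 3.14, 3.14, 3.14, 3.14].

INTERFACE

Orientations are given as [roll, pitch, yaw] about the fixed x, y, z axes, in that order (R = Rz(yaw) Ry(pitch) Rx(roll)).
In Python, from bench import * gives the robot as it stands.
- The arm moves only by the tool move_arm, never from a script. Its argument "steps" is one flat list of numbers, 7 for each row, row after row: the turn, a rotation vector about the world's x, y, z in rad, then the shift along the world's x, y, z in m, then the opening, from 0 (shut) to 1 (fully open). A call has 1 to 12 rows; each row is the pose to reach, as a shift and turn from the pose commanded when the call began; what a row does not reach only later rows make up. A row lasts 1/10 s, in which the tool goes at most 50 mm and 8.59 degrees, less where a joint would pass 70% of its speed; a pose out of reach is approached as far as the arm can. A call with a gripper value outside its range is refused whole. The fingers move at their own pace and stop on an object; the grip force is fixed at half the most. Time passes only in rows, so rows that repeat a pose let the fingers close. It gives the time, the measured TCP pose, the force, the opening and the grip force at its end, in the units of the state.
- get_obs(): the state, without advancing time (a new reading comes with each control period).
- snapshot(name): name is "scene" or "top"; returns (picture, depth): 400x640x3 uint8, red, green, blue; 400x640 float32, m along the optical axis (not along the pixel's ray), 0 where there is no reading.
- camera_model(name): a dict with "fx", "fy", "cx", "cy" (pixels), "k1" (the pictures are not rectified: a ray, as slopes to the right and down, at radius r is drawn at 1 + k1 r^2 times it, then the intrinsics apply), "rvec" (rotation vector, rad) and "tvec" (3), from world to camera coordinates, as OpenCV has them. Camera axes: x right, y down, z forward; pixel columns grow to the right and rows downward; lengths in m; the calibration is good to about 2 mm. A picture is of the moment at which its call begins. camera_model takes no time and is no camera call.
- close_job(): hands the job in; it is judged then, once.
Trained networks look in the newest picture that a camera, given by its name, has taken for a name from the list of things; names that differ only in an ending like _2 or _b are one class to them, and where a whole thing is asked for, a point or a joint stands for the part that bears it (a point fixed in the world has none). Each returns a list of dicts, best first, with "score" (0 to 1); they miss things now and then, are a little off and sometimes report something else, mostly with a low value. They report only what shows in the picture. A call takes as long as a camera call. They do not tell look-alikes from the thing itself.
- silhouettes(camera, target): "pixels" (400x640 bool, what is visible of it) and "uv" ([column, row] in pixels, amid what is visible of it).
- spot_point(camera, target): "uv" ([column, row] in pixels: a listed point, or the origin of a listed thing).
The state is a dict: "time": time; "joint_positions": joint angles; "qvel": joint speeds; "joint_torque": joint torques, N m; "tool_pos": TCP position; "ee_rot": TCP orientation; "wrist_force": force on the tool from outside, world axes, zero at the start; "wrist_torque": the same for the moment, N m; "width": finger opening in m; "finger_force": force on a finger pad.
Only numpy, scipy, OpenCV 4.12 (cv2) and the standard library are available. Lean on these libraries where they do the work, as an engineer would, in place of code of your own. Each camera call takes 0.05 s, during which the arm holds its last target. There are 200 camera calls.

## Working session

There is one attempt and no reset: what is moved stays moved. The work goes in short steps, Python scripts to look and compute and a tool call to move; the robot and the scene stay as the last step left them, time stands still between calls to the robot, and variables do not carry over. Pictures are saved under pics/ and viewed, at most 10 in all, crops included, and the job is handed in when it is done.

Besides the shell and the picture viewer there is one more tool, called after "Request:" as name(argument=value, ...), one argument or row to a line, values as JSON. move_arm: Moves the arm, as the interface text tells. Its arguments: {"type":"object","properties":{"steps":{"type":"array"}},"required":["steps"]}

```bash
mkdir -p pics; ls
cat > h.py <<'E'
from bench import *
import numpy as np, cv2
from scipy.spatial.transform import Rotation as R
def cam(n):
    m=camera_model(n); Rm=R.from_rotvec(np.ravel(m["rvec"])).as_matrix(); return m,Rm,np.ravel(m["tvec"])
def rays(n,uv):
    m,Rm,t=cam(n); uv=np.atleast_2d(uv).astype(float)
    d=np.c_[(uv[:,0]-m["cx"])/m["fx"],(uv[:,1]-m["cy"])/m["fy"]]; s=d.copy()
    for _ in range(20): s=d/(1+m["k1"]*(s**2).sum(1,keepdims=True))
    return np.c_[s,np.ones(len(s))]
def w3(n,uv,z):
    m,Rm,t=cam(n); return (rays(n,uv)*np.ravel(z)[:,None]-t)@Rm
def atz(n,uv,h):
    m,Rm,t=cam(n); d=rays(n,uv)@Rm; o=-Rm.T@t; return o+d*((h-o[2])/d[:,2])[:,None]
def cloud(n,dep):
    v,u=np.nonzero(dep>0); P=w3(n,np.c_[u,v],dep[v,u]); out=np.full(dep.shape+(3,),np.nan); out[v,u]=P; return out
def proj(n,P):
    m,Rm,t=cam(n); c=np.atleast_2d(P)@Rm.T+t; s=c[:,:2]/c[:,2:]; s=s*(1+m["k1"]*(s**2).sum(1,keepdims=True))
    return s*[m["fx"],m["fy"]]+[m["cx"],m["cy"]]
E
python3 - <<'E'
from h import *
for n in("scene","top"):
    p,d=snapshot(n); cv2.imwrite(f"pics/{n}0.png",p[:,:,::-1]); np.savez(f"{n}0.npz",p=p,d=d)
    C=cloud(n,d); m,Rm,t=cam(n); print(n,-Rm.T@t)
    for tg in("bin","bin_left","bin_right","rack","reagent_1"):
        for s in silhouettes(n,tg)[:4]: 
            M=s["pixels"]; q=C[M]; print(tg,round(s["score"],2),np.round(s["uv"]),M.sum(),np.round(np.nanmedian(q,0),3),p[M].mean(0).round())
    for tg in("bin_grip","bin_lip","louvre_top","shelf_edge"):
        for s in spot_point(n,tg)[:4]: print(tg,round(s["score"],2),np.round(s["uv"],1))
print(get_obs())
E
```

```text
pics
scene [0.03475952 1.07683076 0.79670412]
bin 0.96 [347. 201.] 408 [ 0.603 -0.228  0.034] [ 47.  81. 114.]
bin_left 0.63 [280. 248.] 807 [0.597 0.306 0.123] [138. 103.   3.]
bin_left 0.58 [240. 227.] 43 [0.876 0.147 0.058] [ 49. 126.  67.]
bin_right 0.66 [298. 214.] 562 [0.647 0.091 0.123] [81. 85. 84.]
bin_right 0.47 [402. 200.] 183 [ 0.38  -0.318  0.031] [148.  86. 102.]
rack 0.78 [266. 228.] 2896 [0.637 0.323 0.219] [162. 162. 155.]
reagent_1 0.78 [267. 196.] 249 [0.635 0.262 0.273] [100.  98. 102.]
reagent_1 0.72 [288. 175.] 180 [0.676 0.089 0.276] [158. 143. 121.]
reagent_1 0.6 [254. 211.] 252 [0.617 0.341 0.275] [108.  77.  65.]
bin_grip 0.55 [351.6 199.5]
bin_lip 0.62 [337.6 192.6]
bin_lip 0.51 [348.2 209.4]
louvre_top 0.98 [277.8 217.9]
shelf_edge 0.91 [288.3 200.8]
shelf_edge 0.46 [297.9 217.9]
top [0.41584771 0.01225096 1.31951127]
bin 0.95 [391. 215.] 584 [ 0.601 -0.25   0.034] [144. 167. 189.]
bin 0.57 [296. 176.] 117 [0.678 0.077 0.292] [206. 169. 126.]
bin_left 0.96 [346. 259.] 634 [ 0.45  -0.091  0.032] [220. 144. 169.]
bin_left 0.84 [297. 145.] 575 [0.857 0.098 0.
[... 459 characters left out ...]
67.7 197.4]
{'time': 1.0, 'joint_positions': array([ 1.04688979e+00,  8.71911515e-02,  1.37069402e+00,  7.80820918e-06,
        1.68361395e+00, -1.03070282e-01]), 'qvel': array([ 0.00017847,  0.00257722,  0.00106806,  0.00061588, -0.00019654,
        0.0002064 ]), 'joint_torque': array([ 3.46896086e-04, -3.40052283e+01, -3.02606177e+01,  7.18266028e-02,
        2.37625209e-02, -1.54835266e-05]), 'tool_pos': array([0.2246823 , 0.50202963, 0.21951376]), 'ee_rot': array([3.14149882e+00, 1.90627872e-06, 2.72075728e+00]), 'wrist_force': array([ 0.22186594, -0.0009982 , -0.41243862]), 'wrist_torque': array([-0.01043567, -0.00835453, -0.02435332]), 'finger_force': 0.0, 'width': 0.09428411106628015}
```

Run:
```python
import cv2
a=cv2.imread("pics/scene0.png")[140:290,200:440];b=cv2.imread("pics/top0.png")[110:310,180:460]
cv2.imwrite("pics/c1.png",cv2.resize(a,None,fx=3.3,fy=3.3,interpolation=2));cv2.imwrite("pics/c2.png",cv2.resize(b,None,fx=2.8,fy=2.8,interpolation=2))
```

```text
(no output)
```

View pics/c1.png

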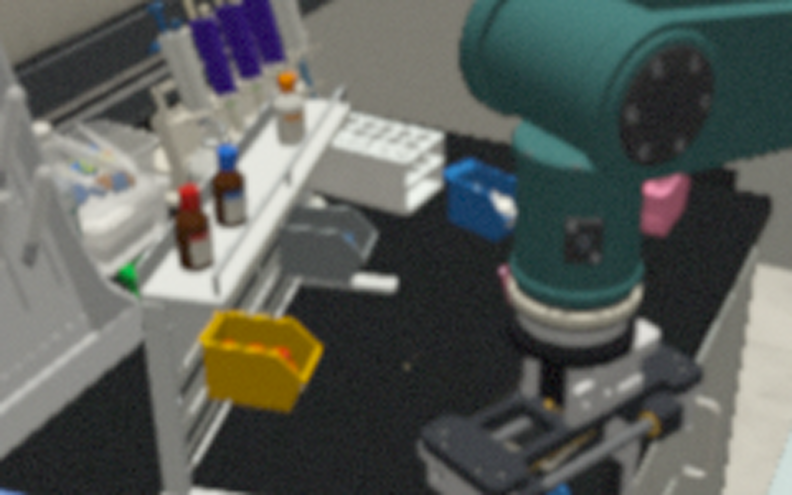

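View pics/c2.png

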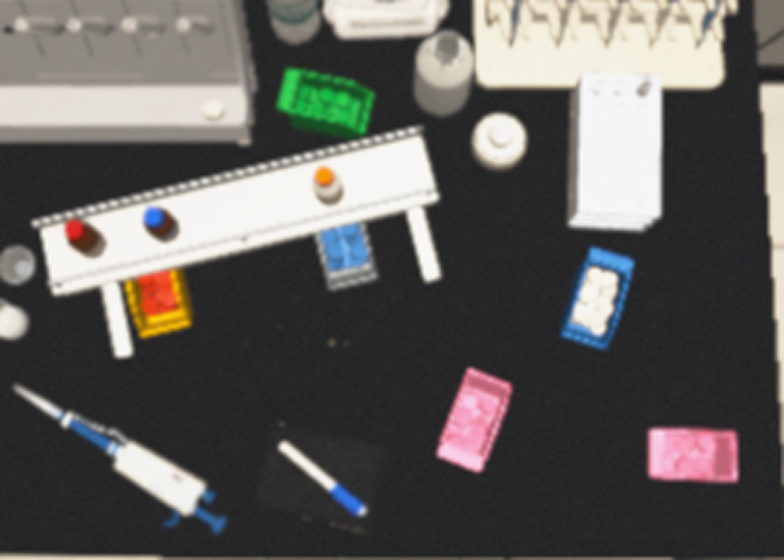

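The scene is clear: blue bin at about (598,297) in the top crop, the rack turned left by about 0.24 rad, and the yellow bin (157,300) and grey bin (347,255) hanging. Next I'll fit the poses.

```bash
cat > fit.py <<'E'
from h import *
from scipy.optimize import minimize
def T(x,y,z,a): 
    M=np.eye(4); M[:3,:3]=R.from_euler('z',a).as_matrix(); M[:3,3]=x,y,z; return M
def ap(M,P): return np.atleast_2d(P)@M[:3,:3].T+M[:3,3]
side=[(-48,0),(48,0),(48,62),(-22,62),(-48,36)]
BP=np.array([(x,s*28,z) for x,z in side for s in(-1,1)]+[(62.5,s*27,z) for z in(50,65) for s in(-1,1)])/1000
def hullmask(n,P,S=4):
    h=cv2.convexHull(((proj(n,P)+.5)*S-.5).astype(np.float32)); m=np.zeros((400*S,640*S),np.uint8)
    cv2.fillPoly(m,[np.round(h).astype(np.int32)],1); return cv2.resize(m.astype(np.float32),(640,400),interpolation=cv2.INTER_AREA)
def fitbin(n,M,p0):
    M=M.astype(np.float32)
    def c(p):
        h=hullmask(n,ap(T(p[0],p[1],0,p[2]),BP)); return 1-np.minimum(h,M).sum()/np.maximum(h,M).sum()
    r=minimize(c,p0,method='Nelder-Mead',options=dict(initial_simplex=np.array(p0)+np.array([[0,0,0],[.01,0,0],[0,.01,0],[0,0,.15]]),xatol=1e-4,fatol=1e-4)); return r.x,r.fun
E
python3 - <<'E'
from fit import *
D=np.load("top0.npz");p,d=D["p"].astype(int),D["d"]; C=cloud("top",d)
# bin by colour
uu=np.arange(640)[None]; vv=np.arange(400)[:,None]
reg=(uu>372)&(uu<412)&(vv>190)&(vv<240)
M=reg&(p[:,:,2]>75)
n,l,st,ce=cv2.connectedComponentsWithStats(M.astype(np.uint8)); k=l[216,392]; M=l==k
ss=silhouettes("top","bin")[0]["pixels"]
print("areas",M.sum(),ss.sum())
for m in(M,ss): print("bin",fitbin("top",m,[.60,-.25,-.3]))
# depth check: bench height
print("bench",np.nanmedian(C[250:290,300:330][...,2]),"shelf z", np.nanmedian(C[185:190,270:275],axis=(0,1)))
# shelf top: white mask -> points at z=.24
W=(p.min(2)>185)&(uu>185)&(uu<340)&(vv>150)&(vv<220)
n,l,st,ce=cv2.connectedComponentsWithStats(W.astype(np.uint8)); k=l[190,270]; W=l==k; print(st[k])
# front edge: lowest white px per column (excluding legs), subpixel by intensity
g=p.sum(2)/3.; E=[]
for u in list(range(205,213))+list(range(248,292))+list(range(316,325)):
    v=np.nonzero(W[:,u])[0].max(); E.append((u,v+.5))
E=np.array(E); 
q=atz("top",E,.24)[:,:2]; f=cv2.fitLine(q.astype(np.float32),cv2.DIST_HUBER,0,.001,.001).ravel(); print("front line",f, np.arctan2(-f[0],f[1]))
a=np.arctan2(-f[0],f[1]) if f[1]>0 else np.arctan2(f[0],-f[1])
x=np.array([np.cos(a),np.sin(a)]); y=np.array([-x[1],x[0]]); 
print("front x' spread",np.round(np.percentile(q@x,[5,50,95]),4))
v,u=np.nonzero(W); Q=atz("top",np.c_[u,v],.24)[:,:2]; print("y' ext",np.percentile(Q@y,[.2,.5,1,99,99.5,99.8]), "x' ext",np.percentile(Q@x,[.3,1,99,99.7]))
# depth-based
S=(np.abs(C[...,2]-.24)<.006); Q=C[S][:,:2]; Q=Q[(np.abs(Q[:,0]-.65)<.15)]; print("depth: y'",np.percentile(Q@y,[.5,1,99,99.5]),"x'",np.percentile(Q@x,[.5,1,99]))
E
```

```text
areas 658 584
bin (array([ 0.5924516 , -0.24739405, -0.31712521]), np.float64(0.04998582601547241))
bin (array([ 0.59465234, -0.24603275, -0.3312229 ]), np.float64(0.07846063375473022))
bench 0.0013163482067917566 shelf z [0.65711066 0.15358411 0.24037402]
[ 195  159  142   61 3189]
front line [ 0.24896243 -0.96851313  0.62419593  0.16172893] -2.889984
front x' spread [0.6435 0.6448 0.6462]
y' ext [-0.20478798 -0.20345967 -0.20130764  0.21210362  0.21419792  0.2154091 ] x' ext [0.56945635 0.58177973 0.71912064 0.719669  ]
depth: y' [-0.20396468 -0.20233046  0.21263063  0.21472736] x' [0.64534398 0.64566255 0.72018592]
```

Run:
```python
from fit import *
a=.2516; x=np.array([np.cos(a),np.sin(a)]); y=np.array([-x[1],x[0]]); o=.698*x+.005*y; Rk=T(o[0],o[1],0,a); print("rack o",o)
print("pred shelf_edge",proj("top",ap(Rk,[-.052,0,.228])),proj("scene",ap(Rk,[-.052,0,.228])),"louvre",proj("scene",ap(Rk,[0,0,.15])))
for n in("scene","top"):
    snapshot(n)
    for tg in("shelf_edge","louvre_top"):
        for s in spot_point(n,tg)[:1]: print(n,tg,s["score"],np.round(s["uv"],1))
# hanging bins in world by scene masks: fit all of x',y',yaw at z=.088
D=np.load("scene0.npz");p=D["p"].astype(int)
def fh(n,M,y0,dof=2):
    M=M.astype(np.float32)
    def c(q):
        h=hullmask(n,ap(Rk@T(q[0],q[1],.088,0),BP)); return 1-np.minimum(h,M).sum()/np.maximum(h,M).sum()
    r=minimize(c,[-.05,y0],method='Nelder-Mead',options=dict(initial_simplex=[[-.05,y0],[-.04,y0],[-.05,y0+.01]],xatol=1e-4)); return r.x,r.fun
hl=np.array(ap(np.linalg.inv(Rk),[.597,.306,.123]))[0]; hr=ap(np.linalg.inv(Rk),[.647,.091,.123])[0]; print(hl,hr)
for tg,y0 in(("bin_left",.14),("bin_right",-.07)):
    s=silhouettes("scene",tg)[0]; print(tg,s["score"],s["uv"],fh("scene",s["pixels"],y0))
    if tg=="bin_left":
        Y=(p[:,:,0]>90)&(p[:,:,2]<40)&(p[:,:,1]>60); n_,l,st,_=cv2.connectedComponentsWithStats(Y.astype(np.uint8)); print("colour",fh("scene",l==l[248,280] if l[248,280] else Y,y0))
# overlay
for n in("scene","top"):
    im=np.load(n+"0.npz")["p"][:,:,::-1].copy(); S=4; im=cv2.resize(im,None,fx=S,fy=S,interpolation=1)
    def L(P,c): cv2.polylines(im,[np.round((proj(n,P)+.5)*S-.5).astype(np.int32)],False,c,1)
    L(ap(Rk,[(-.052,-.212,.228),(-.052,.212,.228),(-.052,.212,.24),(-.052,-.212,.24)]),(0,0,255)); L(ap(Rk,[(0,-.185,.15),(0,.185,.15)]),(255,0,255)); L(ap(Rk,[(0,-.185,.095),(0,.185,.095)]),(255,0,255));L(ap(Rk,[(0,-.185,.04),(0,.185,.04)]),(255,0,255))
    L(ap(Rk,[(.018,-.212,.24),(.018,.212,.24)]),(0,255,0))
    B=T(.593,-.247,0,-.32); b=lambda X:ap(B,np.array(X)/1000)
    L(b([(-48,-28,36),(-48,28,36),(-22,28,62),(62,27,65),(62,-27,65),(-22,-28,62),(-48,-28,36),(-48,-28,0),(-48,28,0),(-48,28,36)]),(0,0,255))
    c=im[145*S:270*S,205*S:385*S] if n=="scene" else im[150*S:250*S,185*S:415*S]
    cv2.imwrite(f"pics/o_{n}.png",cv2.resize(c,(792,int(792*c.shape[0]/c.shape[1]))))
```

```text
rack o [0.67477893 0.1786124 ]
pred shelf_edge [[268.22879641 198.43744062]] [[289.40266106 199.10313964]] louvre [[275.84638336 218.12164426]]
scene shelf_edge 0.91 [287.9 201.1]
scene louvre_top 0.72 [283.7 258.3]
top shelf_edge 0.66 [270.3 197.6]
top louvre_top 0.18 [302.5 195.1]
[-0.04361645  0.14274021  0.123     ] [-0.04871577 -0.07793828  0.123     ]
bin_left 0.95 [278.8, 247.3] (array([-0.05466927,  0.12603867]), np.float64(0.17882251739501953))
colour (array([-0.05836594,  0.12711945]), np.float64(0.1844954490661621))
bin_right 0.71 [399.3, 201.3] (array([-0.05, -0.07]), np.float64(1.0))
```

View pics/o_scene.png

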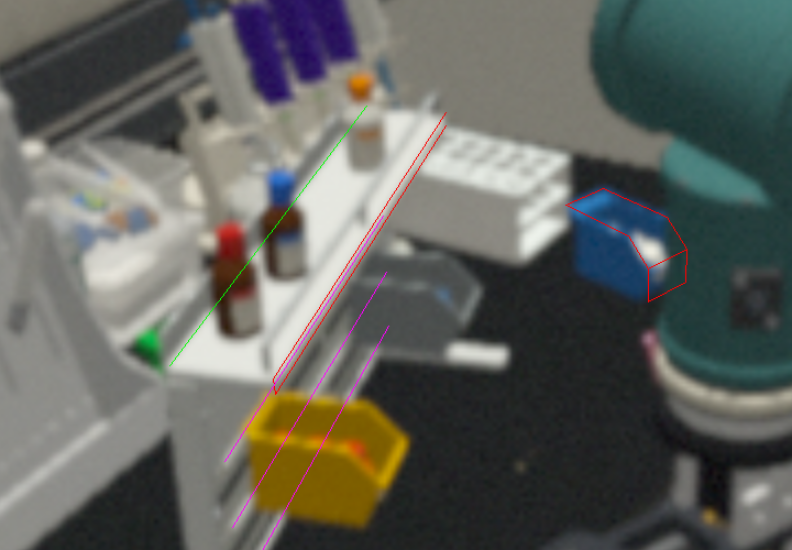

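View pics/o_top.png

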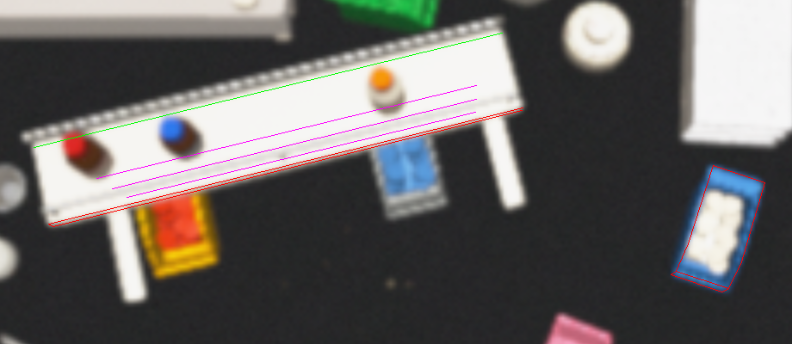

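The overlays fit in both views: shelf front edge at top crop (48,224)-(522,108), and the blue bin outline at (680-760,167-290). Now I'll check the louvre depth and the gap centre with the depth cloud.

Run:
```python
from fit import *
a=.2516; Rk=T(.6748,.1786,0,a); inv=np.linalg.inv(Rk)
for tg,uv in(("L",(239.2,228.3)),("R",(306.2,211.0))): print(tg,ap(inv,atz("top",[uv],.124)))
for n in("top","scene"):
    C=cloud(n,np.load(n+"0.npz")["d"]); Q=ap(inv,C[~np.isnan(C[...,0])])
    for nm,lo,hi in(("L",.06,.22),("R",-.18,-.04)):
        S=Q[(Q[:,2]>.085)&(Q[:,2]<.145)&(Q[:,0]>-.105)&(Q[:,0]<-.055)&(Q[:,1]>lo)&(Q[:,1]<hi)]
        print(n,nm,len(S),"y",np.percentile(S[:,1],[1,5,50,95,99]).round(4),"xmin",np.percentile(S[:,0],[2,10]).round(4))
    for z in np.arange(.03,.25,.01):
        S=Q[(abs(Q[:,1])<.05)&(abs(Q[:,2]-z)<.005)&(Q[:,0]>-.08)&(Q[:,0]<.06)]
        if len(S)>3: print(n,round(z,3),len(S),np.percentile(S[:,0],[5,50,95]).round(4))
    S=Q[(abs(Q[:,1])<.2)&(abs(Q[:,2]-.234)<.01)&(Q[:,0]<-.03)&(Q[:,0]>-.08)]
    print(n,"shelf front x",np.percentile(S[:,0],[1,3,10,50]).round(4),"z top",np.median(Q[(abs(Q[:,1])<.05)&(Q[:,0]>-.03)&(Q[:,0]<0)&(Q[:,2]>.2)][:,2]))
# blue bin depth check
C=cloud("top",np.load("top0.npz")["d"]); B=np.linalg.inv(T(.593,-.247,0,-.32)); Q=ap(B,C[~np.isnan(C[...,0])])
S=Q[(abs(Q[:,1])<.06)&(abs(Q[:,0])<.09)&(Q[:,2]>.02)&(Q[:,2]<.08)]; print("bin x",np.percentile(S[:,0],[1,3,97,99]),"y",np.percentile(S[:,1],[1,3,97,99]))
S=S[S[:,2]>.055];print("hi x",np.percentile(S[:,0],[1,3,97,99]),"y",np.percentile(S[:,1],[1,3,97,99]),"z",np.percentile(S[:,2],[50,97]))
```

```text
L [[-0.10284461  0.12341658  0.124     ]]
R [[-0.10072795 -0.10275317  0.124     ]]
top L 228 y [0.0969 0.0973 0.1261 0.1509 0.1515] xmin [-0.0989 -0.0947]
top R 213 y [-0.1287 -0.1257 -0.1014 -0.0763 -0.0735] xmin [-0.0985 -0.0954]
top 0.23 11 [-0.0525 -0.052   0.0019]
top 0.24 734 [-0.0501 -0.0121  0.0199]
top shelf front x [-0.0529 -0.0525 -0.052  -0.0456] z top 0.24006520478650198
scene L 335 y [0.0977 0.0988 0.15   0.1551 0.1568] xmin [-0.1009 -0.094 ]
scene R 246 y [-0.1304 -0.128  -0.0745 -0.0691 -0.0673] xmin [-0.1012 -0.0923]
scene 0.07 8 [0.0157 0.0167 0.0176]
scene 0.08 13 [0.012  0.0161 0.0183]
scene 0.09 24 [-0.0017  0.0154  0.0169]
scene 0.1 23 [0.0146 0.016  0.0181]
scene 0.11 13 [0.0151 0.0161 0.0171]
scene 0.23 19 [-0.0559 -0.0546 -0.0534]
scene 0.24 214 [-0.0537 -0.0239  0.0134]
scene shelf front x [-0.0558 -0.0554 -0.0547 -0.0486] z top 0.2381631795301357
bin x [-0.05033182 -0.04856068  0.05784549  0.06016606] y [-0.02613101 -0.02451379  0.03038456  0.03066323]
hi x [-0.03000246 -0.02505126  0.06024266  0.06095497] y [-0.02626032 -0.0255832   0.03037182  0.03054564] z [0.06360433 0.06965093]
```

```bash
cat > plan.py <<'E'
from fit import *
t=np.radians(35)
def tool(a,t=t):
    bx=np.array([np.cos(a),np.sin(a),0]);by=np.array([-bx[1],bx[0],0]);bz=np.array([0,0,1.])
    z=np.sin(t)*bx-np.cos(t)*bz; return np.c_[np.cross(by,z),by,z]
def rel(Rt,p,o=None):
    o=o or get_obs(); R0=R.from_euler('xyz',o["ee_rot"]).as_matrix()
    return R.from_matrix(Rt@R0.T).as_rotvec().round(3),(p-o["tool_pos"]).round(4)
B=T(.5936,-.2451,0,-.325)
E
python3 - <<'E'
from plan import *
Rt=tool(-.325); g=ap(B,[-.012,0,.042])[0]; tcp=g+.005*Rt[:,2]
print(tcp,Rt[:,2]); print(rel(Rt,tcp-.11*Rt[:,2])); print(rel(Rt,tcp))
E
```

```text
[ 0.58494594 -0.24218403  0.03790424] [ 0.54355013 -0.183148   -0.81915204]
(array([-0.223, -0.569,  0.093]), array([ 0.3005, -0.7241, -0.0915]))
(array([-0.223, -0.569,  0.093]), array([ 0.3603, -0.7442, -0.1816]))
```

Request:
move_arm(
  steps=[-0.223,-0.569,0.093,0.22,-0.53,0,1,-0.223,-0.569,0.093,0.22,-0.53,0,1,-0.223,-0.569,0.093,0.22,-0.53,0,1,-0.223,-0.569,0.093,0.22,-0.53,0,1,-0.223,-0.569,0.093,0.22,-0.53,0,1,-0.223,-0.569,0.093,0.22,-0.53,0,1,-0.223,-0.569,0.093,0.22,-0.53,0,1,-0.223,-0.569,0.093,0.22,-0.53,0,1,-0.223,-0.569,0.093,0.22,-0.53,0,1,-0.223,-0.569,0.093,0.22,-0.53,0,1,-0.223,-0.569,0.093,0.22,-0.53,0,1,-0.223,-0.569,0.093,0.22,-0.53,0,1],
)

```text
time: 2.65
tool_pos: [0.4448, -0.0324, 0.2203]
ee_rot: [-3.141, 0.613, 2.811]
wrist_force: [-0.9, 0.0, -1.2]
width: 0.0939
finger_force: 0.0
```

Run:
```python
from plan import *
Rt=tool(-.325); g=ap(B,[-.012,0,.042])[0]; tcp=g+.005*Rt[:,2]; o=get_obs(); print(o["tool_pos"],o["joint_positions"].round(2))
for d in(.11,0): print(rel(Rt,tcp-d*Rt[:,2],o))
```

```text
[ 0.44478006 -0.03238633  0.22029711] [-0.1  -0.6   2.02 -0.15  1.12 -1.31]
(array([0.001, 0.002, 0.006]), array([ 0.0804, -0.1897, -0.0923]))
(array([0.001, 0.002, 0.006]), array([ 0.1402, -0.2098, -0.1824]))
```

Request:
move_arm(
  steps=[0.001,0.002,0.006,0.05,-0.19,0,1,0.001,0.002,0.006,0.05,-0.19,0,1,0.001,0.002,0.006,0.05,-0.19,0,1,0.001,0.002,0.006,0.05,-0.19,0,1,0.001,0.002,0.006,0.08,-0.19,-0.092,1,0.001,0.002,0.006,0.08,-0.19,-0.092,1,0.001,0.002,0.006,0.08,-0.19,-0.092,1,0.001,0.002,0.006,0.08,-0.19,-0.092,1],
)

```text
time: 3.45
tool_pos: [0.5244, -0.2177, 0.1269]
ee_rot: [3.141, 0.607, 2.823]
wrist_force: [-0.0, -0.3, -0.5]
width: 0.0941
finger_force: 0.0
```

Run:
```python
from plan import *
p,d=snapshot("top"); C=cloud("top",d)
Rt=tool(-.325); g=ap(B,[-.012,0,.042])[0]; tcp=g+.005*Rt[:,2]; o=get_obs(); print(o["tool_pos"],o["joint_positions"].round(2))
print(rel(Rt,tcp,o))
im=cv2.resize(p[180:260,350:430,::-1],None,fx=7,fy=7,interpolation=2)
q=proj("top",np.array([tcp+s*.047*Rt[:,1]-.11*Rt[:,2]+.014*Rt[:,2] for s in(-1,1)]+[g]))
for c in q: cv2.circle(im,tuple(int(v) for v in (c-[350,180])*7),4,(0,0,255),1)
cv2.imwrite("pics/g1.png",im)
```

```text
[ 0.52550947 -0.21828381  0.12970148] [-0.58 -0.23  1.97  0.21  0.82 -1.93]
(array([ 0.001,  0.001, -0.007]), array([ 0.0594, -0.0239, -0.0918]))
```

View pics/g1.png

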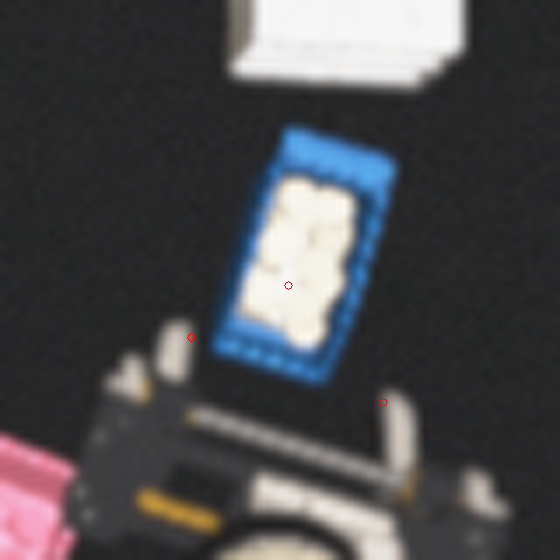

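The fingers straddle the bin evenly (pads at (190,335) and (385,400), bin centre line between them). Descending to grasp.

Request:
move_arm(
  steps=[0.001,0.001,-0.007,0.02,-0.008,-0.031,1,0.001,0.001,-0.007,0.04,-0.016,-0.062,1,0.001,0.001,-0.007,0.059,-0.024,-0.09,1,0.001,0.001,-0.007,0.059,-0.024,-0.09,1,0.001,0.001,-0.007,0.059,-0.024,-0.09,1,0.001,0.001,-0.007,0.059,-0.024,-0.09,0,0.001,0.001,-0.007,0.059,-0.024,-0.09,0,0.001,0.001,-0.007,0.059,-0.024,-0.09,0,0.001,0.001,-0.007,0.059,-0.024,-0.09,0,0.001,0.001,-0.007,0.059,-0.024,-0.09,0,0.001,0.001,-0.007,0.059,-0.024,-0.09,0,0.001,0.001,-0.007,0.059,-0.024,-0.09,0],
)

```text
time: 4.7
tool_pos: [0.5839, -0.2421, 0.0381]
ee_rot: [3.141, 0.608, 2.815]
wrist_force: [-2.7, 1.7, 3.9]
width: 0.0559
finger_force: 29.9
```

Run:
```python
from plan import *
p,d=snapshot("top"); np.savez("g2.npz",p=p,d=d); C=cloud("top",d); o=get_obs(); print(o)
R0=R.from_euler('xyz',o["ee_rot"]).as_matrix(); print(np.degrees(np.arccos(-R0[2,2])), np.arctan2(R0[1,2],R0[0,2]), o["tool_pos"]-.005*R0[:,2], ap(B,[-.012,0,.042]))
Q=ap(np.linalg.inv(B),C[~np.isnan(C[...,0])]); S=Q[(abs(Q[:,1])<.035)&(Q[:,0]>.03)&(Q[:,0]<.09)&(Q[:,2]>.05)&(Q[:,2]<.08)]
print("rear x",np.percentile(S[:,0],[97,99]),"y",np.percentile(S[:,1],[2,98]),"z",np.percentile(S[:,2],[50,97]))
```

```text
{'time': 4.75, 'joint_positions': array([-0.55157559,  0.03421972,  1.93575554,  0.23335316,  0.58806697,
       -1.95186132]), 'qvel': array([-0.00130314,  0.00018573, -0.00049118, -0.00061632, -0.00094758,
       -0.00057462]), 'joint_torque': array([-1.25187496e-02, -2.66986781e+01, -2.65139061e+01,  3.64067880e-01,
       -2.16336831e+00, -3.39297066e-02]), 'tool_pos': array([ 0.58390324, -0.24210233,  0.03803868]), 'ee_rot': array([3.14087743, 0.60823439, 2.81519199]), 'wrist_force': array([-2.82808471,  1.48973392,  4.03220213]), 'wrist_torque': array([0.14342834, 0.17784166, 0.08191438]), 'finger_force': 29.932676553726196, 'width': 0.055834064867182974}
34.849284471138624 -0.32514900884301656 [ 0.58119584 -0.24118963  0.04214197] [[ 0.58222819 -0.24126829  0.042     ]]
rear x [0.06065117 0.06089547] y [-0.02620029  0.02855892] z [0.06390842 0.07058321]
```

```bash
cat >> plan.py <<'E'
RK=T(.6748,.1786,0,.2516)
o4=dict(tool_pos=np.array([.5839,-.2421,.0380]),ee_rot=np.array([3.14088,.60823,2.81519]))
def P(o): M=np.eye(4); M[:3,:3]=R.from_euler('xyz',o["ee_rot"]).as_matrix(); M[:3,3]=o["tool_pos"]; return M
G=np.linalg.inv(P(o4))@B   # bin in tool
def target(x,y,z,o,G=G):
    M=RK@T(x,y,z,0)@np.linalg.inv(G); return rel(M[:3,:3],M[:3,3],o),M[:3,3].round(3)
E
python3 - <<'E'
from plan import *
o=get_obs(); 
for X in((-.2,.0115,.13),(-.1,.0115,.113),(-.054,.0115,.113)): print(target(*X,o))
E
```

```text
((array([-0.   ,  0.   ,  0.577]), array([-0.1154,  0.3793,  0.13  ])), array([0.468, 0.137, 0.168]))
((array([-0.   ,  0.   ,  0.577]), array([-0.0186,  0.4042,  0.113 ])), array([0.565, 0.162, 0.151]))
((array([-0.   ,  0.   ,  0.577]), array([0.026 , 0.4156, 0.113 ])), array([0.61 , 0.174, 0.151]))
```

Request:
move_arm(
  steps=[0,0,0,0,0,0.02,0,0,0,0,0,0,0.05,0,0,0,0,0,0,0.09,0,0,0,0,0,0,0.13,0,0,0,0,0,0,0.13,0],
)

```text
time: 5.25
tool_pos: [0.587, -0.244, 0.1763]
ee_rot: [-3.139, 0.621, 2.817]
wrist_force: [0.8, -0.7, -0.8]
width: 0.0561
finger_force: 29.9
```

Request:
move_arm(
  steps=[0,0,0.05,-0.03,0.04,0,0,0,0,0.1,-0.06,0.08,0,0,0,0,0.15,-0.09,0.12,0,0,0,0,0.21,-0.105,0.16,0,0,0,0,0.27,-0.115,0.2,0,0,0,0,0.33,-0.115,0.24,0,0,0,0,0.39,-0.115,0.28,0,0,0,0,0.45,-0.115,0.32,0,0,0,0,0.51,-0.115,0.355,0,0,0,0,0.577,-0.115,0.379,0,0,0,0,0.577,-0.115,0.379,0,0,0,0,0.577,-0.115,0.379,0,0],
)

```text
time: 6.45
tool_pos: [0.4679, 0.1368, 0.1656]
ee_rot: [3.141, 0.604, -2.891]
wrist_force: [0.1, 0.6, -0.5]
width: 0.056
finger_force: 29.9
```

Request:
move_arm(
  steps=[0,0,0,0,0,0,0,0,0,0,0,0,0,0],
)

```text
time: 6.65
tool_pos: [0.4687, 0.136, 0.1671]
ee_rot: [3.141, 0.607, -2.893]
wrist_force: [1.1, -0.2, -0.6]
width: 0.0563
finger_force: 29.9
```

Run:
```python
from plan import *
o=get_obs(); print(o["tool_pos"],o["ee_rot"],o["joint_positions"].round(2),o["wrist_force"])
out=[]
Bw=P(o)@G; print("bin in rack pred",ap(np.linalg.inv(RK)@Bw,[0,0,0]))
for n in("top","scene"):
    p,d=snapshot(n); np.savez(n+"5.npz",p=p,d=d); C=cloud(n,d); Q=ap(np.linalg.inv(Bw),C[~np.isnan(C[...,0])])
    S=Q[(abs(Q[:,1])<.04)&(Q[:,0]>-.02)&(Q[:,0]<.08)&(Q[:,2]>.055)&(Q[:,2]<.075)]; S=S[S[:,0]>.03]
    print(n,len(S),"rear x",np.percentile(S[:,0],[95,98]),"y",np.percentile(S[:,1],[2,98]),"z",np.percentile(S[:,2],[20,50,80]))
    c0=proj(n,ap(Bw,[0,0,.03]))[0].astype(int); w,h=55,40
    u0,v0=c0[0]-w,c0[1]-h; im=cv2.resize(p[v0:v0+2*h,u0:u0+2*w,::-1],None,fx=6,fy=6,interpolation=2)
    L=ap(Bw,np.array([(-48,-28,36),(-48,28,36),(-22,28,62),(62,27,65),(62,-27,65),(-22,-28,62),(-48,-28,36),(-48,-28,0),(-48,28,0),(-48,28,36),(-48,28,0),(48,28,0),(48,28,62)])/1000)
    cv2.polylines(im,[np.round((proj(n,L)+.5-[u0,v0])*6).astype(np.int32)],False,(0,0,255),1); out.append(im)
cv2.imwrite("pics/h.png",cv2.resize(np.hstack(out),(800,291)))
```

```text
[0.4686753  0.13596946 0.16707943] [ 3.1410738   0.60681971 -2.89288606] [ 0.11 -0.48  2.06  0.1   0.96 -1.74] [ 1.13882428 -0.17853591 -0.57619474]
bin in rack pred [[-0.20015106  0.01025942  0.12906511]]
top 115 rear x [0.06021067 0.06082939] y [-0.02594038  0.02782395] z [0.06270566 0.06480471 0.0664981 ]
scene 74 rear x [0.05749946 0.0581321 ] y [-0.02519444  0.03133501] z [0.05881779 0.06176285 0.06383767]
```

View pics/h.png

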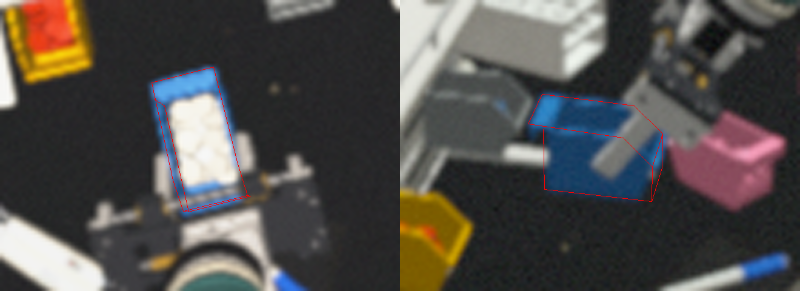

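Bin held level and the model outline matches in both views. Moving in above the louvre.

Request:
move_arm(
  steps=[0,0,0,0.024,0.006,-0.004,0,0,0,0,0.048,0.013,-0.008,0,0,0,0,0.073,0.019,-0.012,0,0,0,0,0.097,0.025,-0.017,0,0,0,0,0.108,0.028,-0.017,0,0,0,0,0.119,0.031,-0.017,0,0,0,0,0.13,0.034,-0.017,0,0,0,0,0.142,0.037,-0.017,0,0,0,0,0.142,0.037,-0.017,0,0,0,0,0.142,0.037,-0.017,0],
)

```text
time: 7.75
tool_pos: [0.6106, 0.1741, 0.1505]
ee_rot: [3.141, 0.607, -2.891]
wrist_force: [-0.1, -0.5, -2.0]
width: 0.056
finger_force: 29.9
```

Run:
```python
from plan import *
p,d=snapshot("scene"); snapshot("top"); o=get_obs(); Bw=P(o)@G; A=np.linalg.inv(RK)@Bw
print(o["tool_pos"],"bin in rack",A[:3,3],R.from_matrix(A[:3,:3]).as_rotvec(),o["wrist_force"],o["joint_positions"].round(2))
u0,v0=240,170; im=cv2.resize(p[v0:v0+90,u0:u0+120,::-1],None,fx=6.6,fy=6.6,interpolation=2)
cv2.imwrite("pics/i.png",im)
C=cloud("scene",d); Q=ap(np.linalg.inv(Bw),C[~np.isnan(C[...,0])]); S=Q[(Q[:,1]>.02)&(Q[:,1]<.035)&(abs(Q[:,0])<.08)&(Q[:,2]<.068)&(Q[:,2]>0)]
print("left side y",np.median(S[:,1]),np.percentile(S[:,0],[1,99]),np.percentile(S[:,2],[1,99]))
```

```text
[0.61023619 0.17399742 0.15042935] bin in rack [-0.05357089  0.01187868  0.11241764] [6.58002391e-05 1.15794406e-03 6.01299233e-04] [ 0.52063724 -0.16909817 -1.90435768] [ 0.16 -0.09  1.81  0.07  0.82 -1.69]
left side y 0.028495958357714988 [-0.04913904  0.0429677 ] [0.0005459  0.06141378]
```

View pics/i.png

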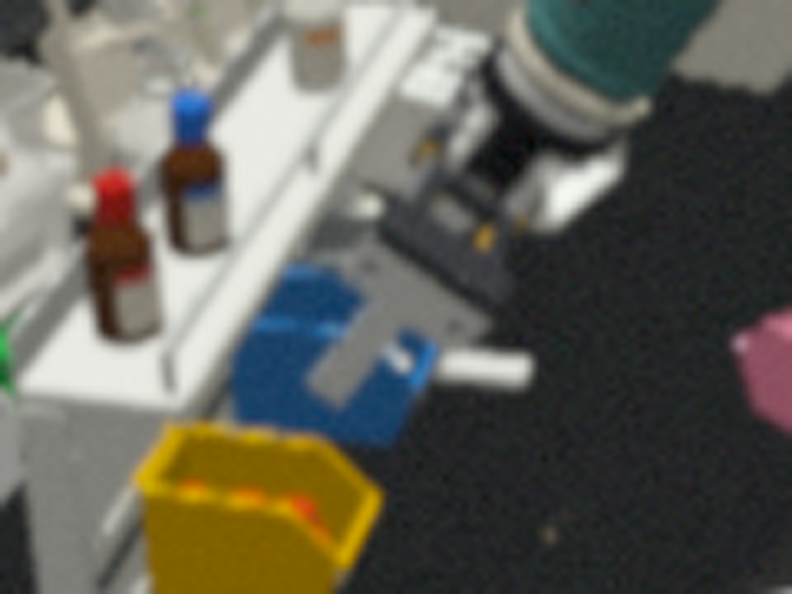

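The bin sits between the hanging bins, in front of the shelf edge and clear of everything. Lowering now.

Request:
move_arm(
  steps=[0,0,0,0,0,-0.004,0,0,0,0,0,0,-0.008,0,0,0,0,0,0,-0.012,0,0,0,0,0,0,-0.015,0,0,0,0,0,0,-0.015,0],
)

```text
time: 8.35
tool_pos: [0.6104, 0.174, 0.1347]
ee_rot: [3.141, 0.607, -2.891]
wrist_force: [-0.2, -0.9, -1.8]
width: 0.0557
finger_force: 29.9
```

Request:
move_arm(
  steps=[0,0,0,0.001,0,-0.003,0,0,0,0,0.002,0.0005,-0.006,0,0,0,0,0.003,0.001,-0.008,0,0,0,0,0.003,0.001,-0.008,0,0,0,0,0.003,0.001,-0.008,0],
)

```text
time: 8.85
tool_pos: [0.614, 0.1751, 0.1277]
ee_rot: [3.141, 0.608, -2.891]
wrist_force: [1.4, 0.5, -1.5]
width: 0.0558
finger_force: 29.9
```

Run:
```python
from plan import *
o=get_obs(); A=np.linalg.inv(RK)@P(o)@G
print(o["tool_pos"],"bin in rack",A[:3,3],R.from_matrix(A[:3,:3]).as_rotvec(),RK[:3,:3].T@o["wrist_force"],o["wrist_torque"])
```

```text
[0.61396611 0.17510125 0.12769076] bin in rack [-0.04964949  0.0120177   0.08968812] [5.52750038e-05 2.61061190e-04 4.94561861e-04] [ 1.5082119   0.16760364 -1.47309344] [-0.04576544  0.1844017  -0.02416501]
```

Request:
move_arm(
  steps=[0,0,0,0,0,-0.001,0,0,0,0,0,0,-0.002,0,0,0,0,0,0,-0.003,0,0,0,0,0,0,-0.003,0],
)

```text
time: 9.25
tool_pos: [0.6147, 0.1752, 0.126]
ee_rot: [3.141, 0.611, -2.891]
wrist_force: [2.2, 0.3, 1.9]
width: 0.0561
finger_force: 29.9
```

Run:
```python
from plan import *
o=get_obs(); A=np.linalg.inv(RK)@P(o)@G
print(o["tool_pos"],"bin in rack",A[:3,3],R.from_matrix(A[:3,:3]).as_rotvec(),RK[:3,:3].T@o["wrist_force"],o["wrist_torque"])
```

```text
[0.61470541 0.1752268  0.12595752] bin in rack [-0.04879744  0.0119498   0.08798296] [-4.71311740e-05 -2.49583195e-03  3.39298858e-04] [ 2.24948957 -0.2311504   1.94769608] [ 0.23658199 -0.35949759 -0.02440593]
```

Supported vertically at z ≈ 0.088, so it is hooked home. Releasing.

Request:
move_arm(
  steps=[0,0,0,0,0,0,0.85,0,0,0,0,0,0,0.85,0,0,0,0,0,0,0.85,0,0,0,0,0,0,0.85,0,0,0,0,0,0,0.85,0,0,0,0,0,0,0.85],
)

```text
time: 9.85
tool_pos: [0.6136, 0.175, 0.1244]
ee_rot: [3.141, 0.607, -2.891]
wrist_force: [0.8, 0.4, 0.2]
width: 0.0796
finger_force: 0.0
```

Request:
move_arm(
  steps=[0,0,0,-0.011,-0.003,0.016,0.85,0,0,0,-0.028,-0.007,0.041,0.85,0,0,0,-0.05,-0.013,0.074,0.85,0,0,0,-0.072,-0.018,0.107,0.85,0,0,0,-0.1,-0.025,0.12,0.85,0,0,0,-0.14,-0.035,0.12,0.85,0,0,0,-0.18,-0.045,0.12,0.85,0,0,0,-0.22,-0.045,0.12,0.85,0,0,0,-0.22,-0.045,0.12,0.85],
)

```text
time: 10.75
tool_pos: [0.3913, 0.1301, 0.2463]
ee_rot: [3.141, 0.613, -2.89]
wrist_force: [-0.2, 0.4, -0.0]
width: 0.0802
finger_force: 0.0
```

Run:
```python
from plan import *
out=[]; o=get_obs(); print(o["tool_pos"],o["wrist_force"],o["width"])
for n,u0,v0 in(("scene",240,170),("top",215,165)):
    p,d=snapshot(n); C=cloud(n,d); Q=ap(np.linalg.inv(RK),C[~np.isnan(C[...,0])])
    for nm,lo,hi in(("L",.06,.22),("M",-.04,.058),("R",-.18,-.04)):
        S=Q[(Q[:,2]>.075)&(Q[:,2]<.155)&(Q[:,0]>-.105)&(Q[:,0]<-.055)&(Q[:,1]>lo)&(Q[:,1]<hi)]
        print(n,nm,len(S),"y",np.percentile(S[:,1],[2,50,98]).round(4),"x",np.percentile(S[:,0],[2,10]).round(4),"z",np.percentile(S[:,2],[2,50,98]).round(4))
    im=cv2.resize(p[v0:v0+75,u0:u0+100,::-1],None,fx=4,fy=4,interpolation=2)
    L=ap(RK@T(-.05,.012,.088,0),np.array([(-48,-28,36),(-48,28,36),(-22,28,62),(62,27,65),(62,-27,65),(-22,-28,62),(-48,-28,36),(-48,-28,0),(-48,28,0),(-48,28,36),(-48,28,0),(48,28,0),(48,28,62)])/1000)
    cv2.polylines(im,[np.round((proj(n,L)+.5-[u0,v0])*4).astype(np.int32)],False,(0,0,255),1); out.append(im)
cv2.imwrite("pics/j.png",np.hstack(out))
```

```text
[0.39127261 0.13007733 0.24625328] [-0.19217011  0.41076747 -0.00832805] 0.08016001736115311
scene L 351 y [0.098  0.1496 0.1562] x [-0.1007 -0.0925] z [0.0895 0.1205 0.147 ]
scene M 295 y [-0.0152  0.0379  0.0445] x [-0.1007 -0.0937] z [0.09   0.1216 0.1478]
scene R 239 y [-0.1289 -0.0761 -0.068 ] x [-0.1009 -0.092 ] z [0.0927 0.1225 0.1476]
top L 250 y [0.097  0.1265 0.1512] x [-0.0988 -0.0946] z [0.0871 0.1181 0.1505]
top M 242 y [-0.0152  0.0151  0.0397] x [-0.0987 -0.095 ] z [0.0879 0.1187 0.1517]
top R 228 y [-0.1282 -0.101  -0.0737] x [-0.0982 -0.0949] z [0.0877 0.116  0.1499]
```

View pics/j.png

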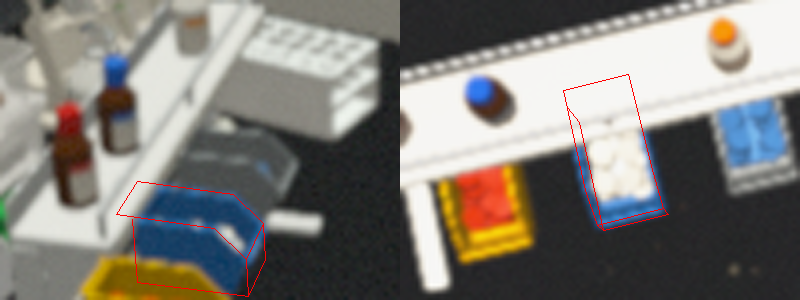

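The blue bin hangs at the same depth and height as its neighbours, and the bottles and hanging bins haven't moved.

```bash
python3 -c "
from bench import *
print(close_job())"
```

```text
the job is handed in; nothing more can be done
None
```

The blue bin hangs on the top louvre between the yellow and grey bins, at the same depth and height as both, with the gripper released and clear; I handed the job in at about 11 s, and no verdict came back.

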